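# Turn the refill cartridge plug-up and hold it level over the drip tray

## Robot

A 7-joint arm with a two-finger parallel gripper is mounted at the origin on the work surface. World frame = base frame: x ahead of the robot, y to its left, z up, the work surface at z = 0. Lengths are in m, angles in rad, forces in N, time in s.
With the tool pointing down it reaches from about 0.425 to 0.95 m from the base axis. Payload 4.7 kg.
Tool frame: the origin (TCP) lies midway between the tips of the shut fingers; the grasp point (between the pads) lies 19 mm behind it (r.grip_depth is the distance from the TCP to the grasp point, in m); z points along the fingers, y is the line along which they close (so a half turn about z gives the same grasp; the last joint's range is limited). The gripper opens to 85 mm and grips with 20 to 120 N. Pads are 22 mm wide; open, the fingers measure 114 mm over their backs; the gripper's body (76 mm by 85 mm) begins 54 mm behind the grasp point. The pads swing forward as they close: fully open they stand 13 mm farther back than shut.
Start: joints at [-1.203, 0.469, -0.049, 1.532, 0.024, 1.141, -0.082], TCP at [0.261, 0.623, 0.231] pointing down, gripper open.
Joint ranges: [-2.59, 2.59], [-0.33, 1.99], [-1.39, 1.29], [0.1, 2.45], [-1.04, 4.18], [0.21, 1.99], [-2.66, 2.66]. Speed limits (rad/s): [2.57, 2.57, 3.14, 3.14, 3.14, 3.14, 3.14].

## Interface

Orientations are given as a 3x3 rotation matrix whose columns are the frame's x, y, z axes.
In Python, from cell import monitor, eyes, order, r gives the robot as it stands.
- The arm moves only by the tool carry_out, never from a script. Its argument "motion" is a list of rows, each a list of 3 entries, a list of its own where there are three numbers: the gripper command: -1 is fully open, 1 is shut, values between are in proportion, then the shift along the tool's x, y, z in m, then the turn about the tool's z in degrees. A call has 1 to 12 rows; each row shifts and turns the commanded pose from where the row before left it, along the tool's axes as they then stand; what a row does not reach is not made up. A row lasts 1/12 s, in which the tool goes at most 41.7 mm and 7.16 degrees, less where a joint would pass 70% of its speed; a pose out of reach is approached as far as the arm can. A call with a gripper value outside its range is refused whole. The fingers move at their own pace and stop on an object; the grip force is fixed at half the most. Time passes only in rows, so rows that do not move let the fingers close. It gives the time, the measured TCP pose, the force, the opening and the grip force at its end, in the units of the state.
- monitor.state(): the state, without advancing time (a new reading comes with each control period).
- eyes.get_image(name): name is "scene" or "side" or "wrist"; returns a dict with "img" (400x640x3 uint8, blue, green, red), "camera_matrix" (3x3 intrinsics, pixels), "eye" and "attitude" of the camera in the world; the wrist camera has in their place "T_tool_cam" (4x4, takes a point from camera to tool coordinates, whose origin is the TCP and whose axes are the flange's). Camera axes: x right, y down, z forward; pixel columns grow to the right and rows downward; lengths in m; the calibration is good to about 2 mm. A picture is of the moment at which its call begins: read the wrist's pose just before it. There is no depth.
- order.hand_in(): hands the job in; it is judged then, once.
The state is a dict: "time_s": time; "qpos": joint angles; "joint_vel": joint speeds; "tau": joint torques, N m; "eef_pos": TCP position; "ee_rot": TCP orientation; "contact_force": force on the tool from outside, world axes, zero at the start; "ft_torque": the same for the moment, N m; "grip_width": finger opening in m; "grasp_force": force on a finger pad.
Only numpy, scipy, OpenCV 4.12 (cv2) and the standard library are available. Lean on these libraries where they do the work, as an engineer would, in place of code of your own. Each camera call takes 0.05 s, during which the arm holds its last target. There are 200 camera calls.

## Task

The round white dispenser cartridge is lying on the bench with its blue filler plug turned to the side, and it leaks if it is picked up like that. Roll it along the bench until the plug faces straight up, then grip it, lift it level and carry it over the middle of the steel drip tray, and finish still holding it there in the gripper, steady and level with the plug up, about 15 cm above the bench, so that I can pull the plug. Leave the tub of caps, the two bottles and the jar where they stand.

Things in the scene. Friction and masses are not known exactly. Their poses are not given: they have to be found in the camera images.
- cartridge: White smooth hard plastic cylinder, 56 mm diameter, 170 mm long, about 0.35 kg, evenly balanced, on on the bench. Origin at mid-length on its axis (28 mm up). Own x runs along the cylinder, own z out through the blue plug; at the start z leans about 77 degrees from vertical, to any compass side. Grey nozzle (22 mm diameter, 18 mm long) on the -x end. Rolls when pushed, stays where left.
- grip (a point): Point on the cartridge's axis at its origin, mid-length. The curved surface from x = -60 to +30 mm around it is plain and free for pressing and gripping. A finger pressed on the top line (about 10 N) and moved sideways rolls the cartridge without slipping.
- plug (a point): Centre of the outer face of the blue filler plug (24 mm diameter, standing 5 mm proud of the cartridge's surface); at x = +48 mm, z = +33 mm in the cartridge's frame.
- tray: Stainless steel drip tray, fixed to the bench, open on top: 240 mm along its x, 180 mm along its y, 25 mm high, walls 4 mm. Origin at the centre of its underside, on the bench. It stands left or right of the cartridge.
- tub: Clear tub of blue screw caps, loose, 136 mm across the top, 95 mm high. Origin at the centre of its underside. On the other side from the tray. To be left alone.
- bottle_a: White spirit bottle with white cap, loose, 54 mm diameter, 148 mm tall. Origin at the centre of its underside. To be left alone.
- bottle_b: Another such bottle, same sizes and origin. To be left alone.
- jar: Jar with a purple lid, loose, 104 mm diameter, 152 mm tall. Origin at the centre of its underside. To be left alone.
Mind the look-alikes: they are no part of the job. Leave any orange look-alike of the cartridge alone.

How it is judged:
On the way, in this order (a step that is already met when the one before it is completed fails the run):
1. the cartridge lies on the bench with its plug facing up (within 0.25 rad) (angle between cartridge's own z axis and vertical below 0.25 rad and height (world z) of cartridge below 0.034 m), for 0.3 s.
2. the cartridge is lifted clear of the bench, plug up (height (world z) of cartridge above 0.07 m and angle between cartridge's own z axis and vertical below 0.35 rad), for 0.2 s.
At the end, for the whole second after the job is handed in: The cartridge is held by the fingers, its centre 110 to 220 mm above the bench and within 60 mm (horizontally) of the tray's centre, its length level within 0.15 rad, the plug within 0.25 rad of straight up, still (under 20 mm/s and 0.15 rad/s), and not touching the tray (height (world z) of cartridge between 0.11 and 0.22 m and horizontal distance between cartridge and tray below 0.06 m and angle between cartridge's own z axis and vertical below 0.25 rad and angle between cartridge's own x axis and vertical between 1.42 and 1.72 rad and linear speed of cartridge below 0.02 m/s and angular speed of cartridge below 0.15 rad/s and contact force between cartridge and the fingers above 2 N and contact force between cartridge and tray below 0.1 N); the arm keeps its last pose, push and grip.
It fails at once if the cartridge is lifted off the bench with its plug more than 0.6 rad from straight up (it leaks) (height (world z) of cartridge above 0.045 m and angle between cartridge's own z axis and vertical above 0.6 rad).
It fails at once if the tub of caps is moved more than 30 mm or tipped (distance of tub from where it was at the start of the episode above 0.03 m or angle between tub's own z axis and vertical above 0.3 rad).
It fails at once if the first spirit bottle is moved more than 30 mm or tipped (distance of bottle_a from where it was at the start of the episode above 0.03 m or angle between bottle_a's own z axis and vertical above 0.3 rad).
It fails at once if the second spirit bottle is moved more than 30 mm or tipped (distance of bottle_b from where it was at the start of the episode above 0.03 m or angle between bottle_b's own z axis and vertical above 0.3 rad).
It fails at once if the purple-lidded jar is moved more than 30 mm or tipped (distance of jar from where it was at the start of the episode above 0.03 m or angle between jar's own z axis and vertical above 0.3 rad).
It also fails if it takes over 53 s, if anything falls off the work surface, if the arm or the gripper's body presses on something with over 40 N, if the wrist force passes 120 N, or if a joint passes its speed limit or range.

## Working session

There is one attempt and no reset: what is moved stays moved. The work goes in short steps, Python scripts to look and compute and a tool call to move; the robot and the scene stay as the last step left them, time stands still between calls to the robot, and variables do not carry over. Pictures are saved under pics/ and viewed, at most 10 in all, crops included, and the job is handed in when it is done.

Besides the shell and the picture viewer there is one more tool, called after "Request:" by a JSON object that holds its "name" and its "arguments". carry_out: Moves the arm, as the interface text tells. Its arguments: {"type":"object","properties":{"motion":{"type":"array","items":{"type":"array"}}},"required":["motion"]}

```bash
ls; mkdir -p pics
cat > h.py <<'E'
import numpy as np, cv2
from cell import monitor, eyes, order, r
def snap(name,fn):
    s=monitor.state(); d=eyes.get_image(name); cv2.imwrite('pics/'+fn,d['img'])
    K=np.array(d['camera_matrix'])
    if name=='wrist':
        T=np.array(d['T_tool_cam']); R=np.array(s['ee_rot']); 
        eye=np.array(s['eef_pos'])+R@T[:3,3]; A=R@T[:3,:3]
    else:
        eye=np.array(d['eye']); A=np.array(d['attitude'])
    np.savez('pics/'+fn[:-4]+'.npz',K=K,eye=eye,A=A)
    return s
def ray(fn,u,v,z):
    c=np.load('pics/'+fn+'.npz'); d=c['A']@np.linalg.solve(c['K'],[u,v,1]); e=c['eye']
    return e+d*(z-e[2])/d[2]
def proj(fn,p):
    c=np.load('pics/'+fn+'.npz'); q=c['K']@(c['A'].T@(np.array(p)-c['eye'])); return q[:2]/q[2]
E
python3 - <<'E'
from h import *
s=snap('scene','s1.png'); snap('side','d1.png')
for k in s: print(k,np.round(s[k],3).tolist())
for f in('s1','d1'):
    c=np.load('pics/'+f+'.npz'); print(c['eye'],c['A'],c['K'])
E
```

```text
pics
time_s 0.0
qpos [-1.203, 0.469, -0.049, 1.534, 0.024, 1.141, -0.082]
joint_vel [0.001, 0.0, 0.001, -0.0, 0.001, -0.0, -0.001]
tau [0.0, -51.03, -0.046, -23.772, 0.011, 0.008, 0.0]
eef_pos [0.261, 0.622, 0.23]
ee_rot [[-0.922, 0.386, -0.001], [0.386, 0.922, -0.002], [-0.0, -0.002, -1.0]]
contact_force [-0.242, -0.594, -0.025]
ft_torque [-0.004, -0.009, 0.036]
grasp_force 0.0
grip_width 0.086
[0.91895705 0.61719687 0.75927937] [[-0.85573772  0.36430492 -0.36741651]
 [ 0.5172891   0.61771974 -0.59231268]
 [ 0.01117801 -0.69692485 -0.71705704]] [[428.96235065   0.         324.89381794]
 [  0.         428.96235065 202.42404523]
 [  0.           0.           1.        ]]
[ 0.04938529 -0.70296783  0.76809768] [[ 0.83465199 -0.34257209  0.43127766]
 [-0.55035406 -0.54944181  0.62866851]
 [ 0.02159769 -0.76207484 -0.64712865]] [[412.37959402   0.         320.69817798]
 [  0.         412.37959402 198.17064681]
 [  0.           0.           1.        ]]
```

View pics/s1.png

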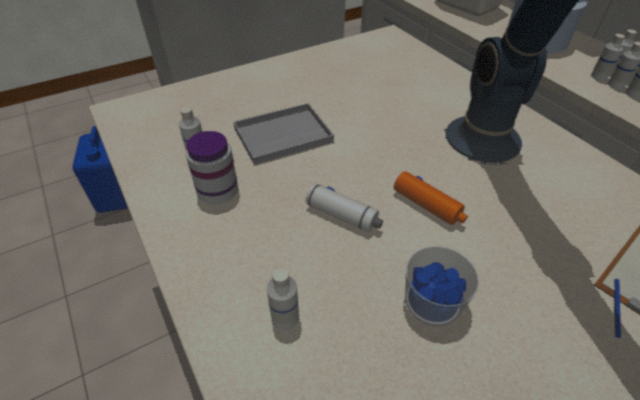

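View pics/d1.png

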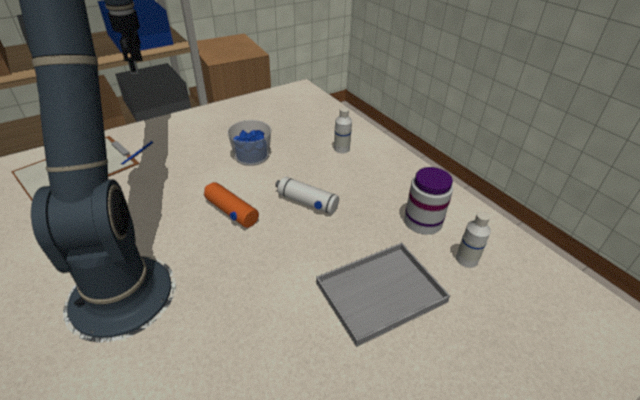

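Scene picture: the white cartridge is at (343,208) with its nozzle at (377,223); the orange look-alike is at (430,198). The tray is at (284,132), the tub at (440,285), the jar at (212,168), and the bottles at (283,300) and (190,125). Side picture: the white cartridge is at (308,196) with its blue plug at (319,205) and its nozzle at (279,184); orange is at (231,204).

Candidates for the cartridge are the white cylinder at scene (343,208), the orange cylinder at (430,198) and the white bottles at (283,300) and (190,125). I choose the white one lying down, and check it in a close crop.

Run:
```python
from h import *
a=cv2.imread('pics/s1.png')[165:250,290:400]; b=cv2.imread('pics/d1.png')[165:230,265:350]
a=cv2.resize(a,(770,595)[:2],fx=0,fy=0)[:, :]; a=cv2.resize(cv2.imread('pics/s1.png')[170:240,300:390],None,fx=4.4,fy=4.4,interpolation=2)
b=cv2.resize(cv2.imread('pics/d1.png')[165:235,265:355],None,fx=4.4,fy=4.4,interpolation=2)
cv2.imwrite('pics/c1.png',np.hstack([a,b]))
p=lambda f,u,v,z:print(f,u,v,np.round(ray(f,u,v,z),3))
for u,v in[(305,106),(333,133),(254,160),(235,126)]:p('s1',u,v,.025)
for u,v in[(403,246),(447,296),(359,339),(317,281)]:p('d1',u,v,.025)
p('s1',316,194,.028);p('s1',371,219,.028);p('s1',379,224,.028)
p('d1',283,185,.028);p('d1',333,204,.028);p('d1',319,205,.034)
p('s1',441,260,.09);p('s1',280,275,.148);p('d1',344,112,.148);p('s1',208,145,.152);p('d1',434,180,.152);p('d1',482,220,.148);p('d1',231,204,.028);p('s1',430,198,.028)
```

```text
s1 305 106 [ 0.383 -0.371  0.025]
s1 333 133 [ 0.381 -0.212  0.025]
s1 254 160 [ 0.623 -0.218  0.025]
s1 235 126 [ 0.607 -0.383  0.025]
d1 403 246 [ 0.617 -0.24   0.025]
d1 447 296 [ 0.597 -0.405  0.025]
d1 359 339 [ 0.371 -0.383  0.025]
d1 317 281 [ 0.379 -0.217  0.025]
s1 316 194 [ 0.548 -0.022  0.028]
s1 371 219 [0.481 0.112 0.028]
s1 379 224 [0.474 0.134 0.028]
d1 283 185 [0.483 0.122 0.028]
d1 333 204 [ 0.558 -0.022  0.028]
d1 319 205 [ 0.519 -0.011  0.034]
s1 441 260 [0.463 0.311 0.09 ]
s1 280 275 [0.761 0.221 0.148]
d1 344 112 [0.75  0.205 0.148]
s1 208 145 [ 0.742 -0.173  0.152]
d1 434 180 [ 0.735 -0.194  0.152]
d1 482 220 [ 0.725 -0.352  0.148]
d1 231 204 [0.323 0.124 0.028]
s1 430 198 [0.318 0.129 0.028]
```

View pics/c1.png

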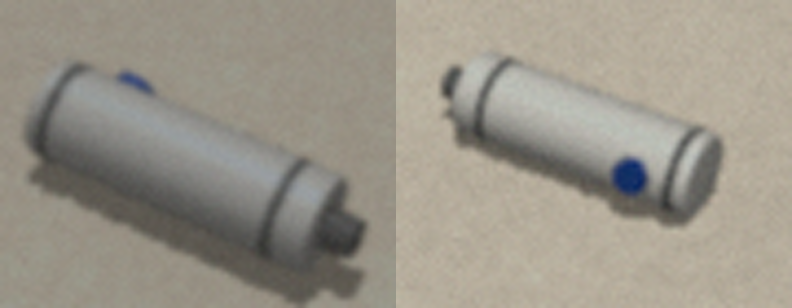

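The crop confirms the white cartridge: plug on the robot's side at side pixel (319,205), nozzle far from the tray. So it must be rolled away from the robot, along about (0.89, 0.45). I'll move above it, turning the tool's y across the cartridge.

Request:
{"name": "carry_out", "arguments": {"motion": [[1,[-0.028,-0.026,0],0],[1,[-0.028,-0.026,0],0],[1,[-0.028,-0.026,0],0],[1,[-0.028,-0.026,0],0],[1,[-0.028,-0.026,0],0],[1,[-0.028,-0.026,0],0],[1,[-0.028,-0.026,0],0],[1,[-0.028,-0.026,0],0],[1,[-0.028,-0.026,0],0],[1,[-0.028,-0.026,0],0],[1,[-0.028,-0.026,0],0],[1,[-0.028,-0.026,0],0]]}}

```text
time_s: 1.1
eef_pos: [0.4503, 0.203, 0.2312]
ee_rot: [[-0.922, 0.386, -0.0], [0.386, 0.922, 0.0], [0.0, -0.0, -1.0]]
contact_force: [1.3, 0.7, 0.4]
grip_width: -0.0002
grasp_force: 0.0
```

Request:
{"name": "carry_out", "arguments": {"motion": [[1,[-0.025,-0.024,0],0],[1,[-0.025,-0.024,0],0],[1,[-0.025,-0.024,0],0],[1,[-0.025,-0.024,0],0],[1,[-0.022,-0.022,0],0],[1,[0,0,0],6],[1,[0,0,0],6],[1,[0,0,0],7],[1,[0,0,0],7],[1,[0,0,0],7],[1,[0,0,0],7],[1,[0,0,0],0]]}}

```text
time_s: 2.1
eef_pos: [0.5168, 0.049, 0.2309]
ee_rot: [[-0.456, 0.89, -0.001], [0.89, 0.456, -0.0], [0.0, -0.001, -1.0]]
contact_force: [-0.4, -0.5, -0.5]
grip_width: -0.0002
grasp_force: 0.0
```

Run:
```python
from h import *
snap('wrist','w1.png')
print(proj('w1',[0.5168,0.049,0]), proj('w1',[0.552,-0.022,.028]),proj('w1',[.482,.117,.028]))
```

```text
[319.840495   171.46302341] [319.02261354 233.60675138] [319.81769176 112.59941711]
```

View pics/w1.png

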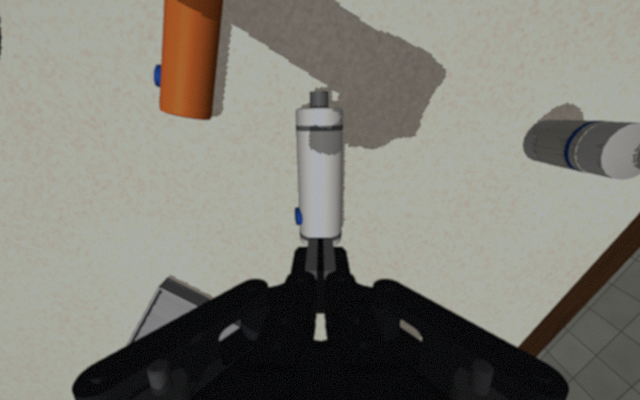

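Wrist picture: the cartridge runs vertically at column 320 (rows 108–241), nozzle up at (319,97), plug at (298,215) on the left. The TCP lies over its axis, and tool +y (right) is the roll direction. I'll go down to just above the top line, 6 mm behind it.

Request:
{"name": "carry_out", "arguments": {"motion": [[1,[0,-0.006,0.02],0],[1,[0,0,0.025],0],[1,[0,0,0.025],0],[1,[0,0,0.025],0],[1,[0,0,0.025],0],[1,[0,0,0.025],0],[1,[0,0,0.015],0],[1,[0,0,0.006],0],[1,[0,0,0.004],0],[1,[0,0,0.002],0],[1,[0,0,0],0],[1,[0,0,0],0]]}}

```text
time_s: 3.15
eef_pos: [0.5125, 0.0463, 0.0602]
ee_rot: [[-0.459, 0.889, 0.002], [0.889, 0.459, 0.001], [-0.0, 0.002, -1.0]]
contact_force: [-0.5, 0.0, -0.2]
grip_width: 0.0001
grasp_force: 0.0
```

Request:
{"name": "carry_out", "arguments": {"motion": [[1,[0,0,0.001],0],[1,[0,0,0.001],0],[1,[0,0,0.001],0],[1,[0,0,0],0],[1,[0,0,0],0],[1,[0,0,0],0]]}}

```text
time_s: 3.65
eef_pos: [0.5117, 0.0463, 0.0563]
ee_rot: [[-0.458, 0.889, 0.0], [0.889, 0.458, 0.0], [0.0, 0.0, -1.0]]
contact_force: [0.0, 0.4, 0.3]
grip_width: -0.0002
grasp_force: 0.0
```

Request:
{"name": "carry_out", "arguments": {"motion": [[1,[0,0,0.001],0],[1,[0,0,0.001],0],[1,[0,0,0],0],[1,[0,0,0],0],[1,[0,0,0],0]]}}

```text
time_s: 4.07
eef_pos: [0.5137, 0.0472, 0.0559]
ee_rot: [[-0.458, 0.889, 0.004], [0.889, 0.458, 0.002], [-0.0, 0.004, -1.0]]
contact_force: [-0.6, 0.6, 9.9]
grip_width: -0.0004
grasp_force: 5.1
```

Request:
{"name": "carry_out", "arguments": {"motion": [[1,[0,0.002,0],0],[1,[0,0.0025,0],0],[1,[0,0.0025,0],0],[1,[0,0.0025,0],0],[1,[0,0.0025,0],0],[1,[0,0.0025,0],0],[1,[0,0.0025,0],0],[1,[0,0.0025,0],0],[1,[0,0.0025,0],0],[1,[0,0.002,0],0],[1,[0,0,0],0],[1,[0,0,0],0]]}}

```text
time_s: 5.07
eef_pos: [0.535, 0.0584, 0.0558]
ee_rot: [[-0.459, 0.889, 0.004], [0.889, 0.459, 0.002], [-0.0, 0.004, -1.0]]
contact_force: [-1.0, 2.0, 8.7]
grip_width: -0.0003
grasp_force: 4.4
```

Run:
```python
from h import *
snap('side','d2.png');snap('wrist','w2.png')
a=cv2.resize(cv2.imread('pics/d2.png')[150:250,250:370],(480,400),interpolation=2)
b=cv2.imread('pics/w2.png')[:400,160:480]
cv2.imwrite('pics/c2.png',np.hstack([a,b]))
```

```text
(no output)
```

View pics/c2.png

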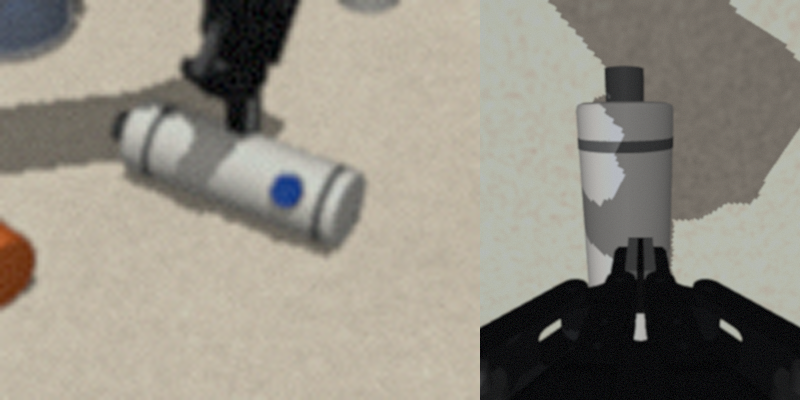

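The pictures show that the plug has risen to side-crop (287,190), and the axis is now about 9 mm behind the finger (wrist-crop columns 624 vs 640). The rolling works without slip, so I'll regrip and make a second stroke.

Request:
{"name": "carry_out", "arguments": {"motion": [[1,[0,0,-0.003],0],[1,[0,0,-0.004],0],[1,[0,0,0],0],[1,[0,-0.008,0],0],[1,[0,-0.008,0],0],[1,[0,0,0],0],[1,[0,0,0.003],0],[1,[0,0,0.002],0],[1,[0,0,0.001],0],[1,[0,0,0.001],0],[1,[0,0,0],0],[1,[0,0,0],0]]}}

```text
time_s: 6.17
eef_pos: [0.5207, 0.0509, 0.0557]
ee_rot: [[-0.459, 0.889, 0.003], [0.889, 0.459, 0.002], [-0.0, 0.004, -1.0]]
contact_force: [-1.0, 1.4, 10.2]
grip_width: 0.0
grasp_force: 5.2
```

Request:
{"name": "carry_out", "arguments": {"motion": [[1,[0,0.002,0],0],[1,[0,0.0025,0],0],[1,[0,0.0025,0],0],[1,[0,0.0025,0],0],[1,[0,0.0025,0],0],[1,[0,0.0025,0],0],[1,[0,0.0025,0],0],[1,[0,0.0025,0],0],[1,[0,0.0025,0],0],[1,[0,0.002,0],0],[1,[0,0,0],0],[1,[0,0,0],0]]}}

```text
time_s: 7.17
eef_pos: [0.5425, 0.0623, 0.0559]
ee_rot: [[-0.459, 0.889, 0.004], [0.889, 0.459, 0.002], [-0.0, 0.005, -1.0]]
contact_force: [-0.5, 1.5, 10.9]
grip_width: -0.0
grasp_force: 5.5
```

Run:
```python
from h import *
snap('side','d3.png');snap('wrist','w3.png')
a=cv2.resize(cv2.imread('pics/d3.png')[150:250,250:370],(480,400),interpolation=2)
b=cv2.imread('pics/w3.png')[:400,160:480]
cv2.imwrite('pics/c3.png',np.hstack([a,b]))
```

```text
(no output)
```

View pics/c3.png

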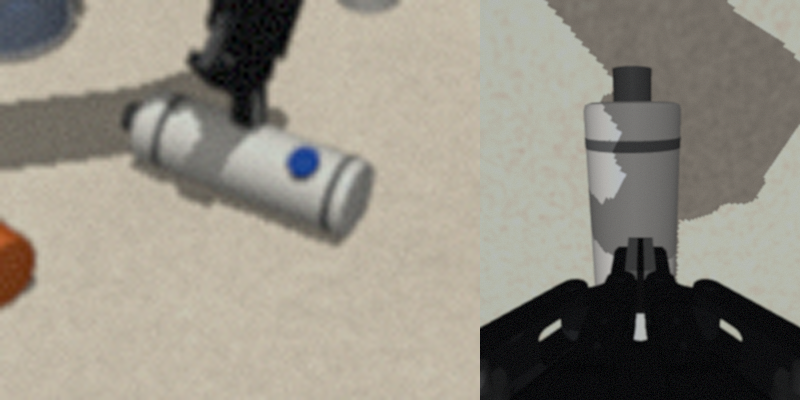

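```bash
cat >> h.py <<'E'
from scipy.optimize import least_squares
def rollfit(side,upx,wrist,ucol,vrow,yaw):
    # axis line from wrist pic (point on axis near nozzle end), roll & along from plug pixel
    q=ray(wrist,ucol,vrow,.028); ax=np.array([np.cos(yaw),np.sin(yaw),0]); lat=np.array([-ax[1],ax[0],0])
    def P(p): # p: dist of plug along axis from q, tilt about axis toward -lat (near side)
        return q+ax*p[0]+.033*(np.cos(p[1])*np.array([0,0,1])-np.sin(p[1])*lat)
    s=least_squares(lambda p:proj(side,P(p))-upx,[.13,.5],x_scale=[.01,.1])
    return q,s.x[0],np.degrees(s.x[1]),s.cost
E
python3 - <<'E'
from h import *
yaw=np.radians(-62.7)
for a in [('d1',(319,205),'w1',320,112),('d2',(321.75,197.5),'w2',304,85),('d3',(325.75,190.5),'w3',312,85)]:
    q,l,t,c=rollfit(*a,yaw); m=q+(l-.048)*np.array([np.cos(yaw),np.sin(yaw),0]); print(np.round(q,3),l,t,c,np.round(m,3))
c=cv2.cvtColor(cv2.imread('pics/d3.png'),cv2.COLOR_BGR2HSV)[175:210,300:350]
m=cv2.inRange(c,(100,120,40),(130,255,255));M=cv2.moments(m,True);print(300+M['m10']/M['m00'],175+M['m01']/M['m00'],M['m00'])
E
```

```text
[0.482 0.118 0.028] 0.13429134862203407 70.45859533427068 2.0194839173657902e-27 [0.521 0.041 0.028]
[0.486 0.136 0.028] 0.1462890011103713 46.526589659638034 2.0194839173657902e-27 [0.531 0.048 0.028]
[0.497 0.142 0.028] 0.14550176543700874 23.955632941524865 3.3159925923146275e-25 [0.542 0.055 0.028]
325.3157894736842 190.0263157894737 38.0
```

The plug is now about 25° from vertical, so one more stroke of about 25 mm is needed.

Request:
{"name": "carry_out", "arguments": {"motion": [[1,[0,0,-0.003],0],[1,[0,0,-0.004],0],[1,[0,0,0],0],[1,[0,-0.006,0],0],[1,[0,-0.006,0],0],[1,[0,0,0],0],[1,[0,0,0.003],0],[1,[0,0,0.002],0],[1,[0,0,0.001],0],[1,[0,0,0.001],0],[1,[0,0,0],0],[1,[0,0,0],0]]}}

```text
time_s: 8.27
eef_pos: [0.5311, 0.0562, 0.0556]
ee_rot: [[-0.458, 0.889, 0.003], [0.889, 0.458, 0.001], [-0.0, 0.003, -1.0]]
contact_force: [-1.1, 1.5, 9.6]
grip_width: 0.0001
grasp_force: 4.8
```

Request:
{"name": "carry_out", "arguments": {"motion": [[1,[0,0.002,0],0],[1,[0,0.0025,0],0],[1,[0,0.0025,0],0],[1,[0,0.0025,0],0],[1,[0,0.0025,0],0],[1,[0,0.0025,0],0],[1,[0,0.0025,0],0],[1,[0,0.0025,0],0],[1,[0,0.0025,0],0],[1,[0,0.002,0],0],[1,[0,0,0],0],[1,[0,0,0],0]]}}

```text
time_s: 9.27
eef_pos: [0.553, 0.0678, 0.0559]
ee_rot: [[-0.459, 0.889, 0.004], [0.889, 0.459, 0.002], [0.0, 0.005, -1.0]]
contact_force: [-0.3, 1.0, 10.8]
grip_width: 0.0001
grasp_force: 5.3
```

Request:
{"name": "carry_out", "arguments": {"motion": [[1,[0,0,-0.003],0],[1,[0,0,-0.007],0],[1,[0,0,-0.02],0],[1,[0,0,-0.03],0],[1,[0,0,-0.03],0],[1,[0,0,-0.03],0],[1,[0,0,-0.03],0],[1,[0,0,-0.02],0],[1,[0,0,0],0],[1,[0,0,0],0]]}}

```text
time_s: 10.1
eef_pos: [0.5512, 0.0664, 0.2254]
ee_rot: [[-0.458, 0.889, 0.002], [0.889, 0.458, 0.001], [-0.0, 0.002, -1.0]]
contact_force: [-0.7, 0.2, -0.4]
grip_width: 0.0001
grasp_force: 0.0
```

Run:
```python
from h import *
snap('side','d4.png');snap('wrist','w4.png');snap('scene','s4.png')
a=cv2.resize(cv2.imread('pics/d4.png')[150:250,250:370],(480,400),interpolation=2)
b=cv2.imread('pics/w4.png')[:400,160:480]
cv2.imwrite('pics/c4.png',np.hstack([a,b]))
def blue(f,u0,u1,v0,v1):
    c=cv2.cvtColor(cv2.imread('pics/'+f+'.png'),cv2.COLOR_BGR2HSV)[v0:v1,u0:u1]
    m=cv2.inRange(c,(100,120,40),(130,255,255));M=cv2.moments(m,True);print(f,u0+M['m10']/M['m00'],v0+M['m01']/M['m00'],M['m00'])
blue('d4',300,350,160,220);blue('s4',290,400,160,250);blue('w4',280,360,150,270)
```

```text
d4 329.7692307692308 184.5 26.0
s4 315.3863636363636 200.11363636363637 44.0
w4 320.1056910569106 224.15040650406505 246.0
```

View pics/c4.png

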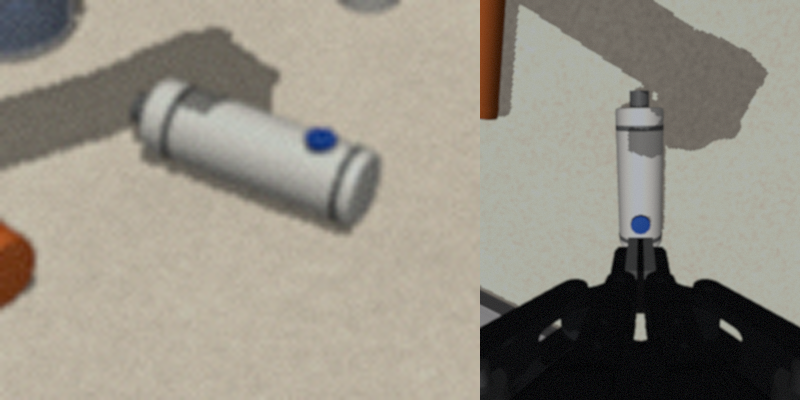

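Run:
```python
from h import *
obs=[('d4',(329.8,184.5)),('s4',(315.4,200.1)),('w4',(320.1,224.2))]
s=least_squares(lambda p:np.hstack([proj(f,p)-u for f,u in obs]),[.57,.02,.06]);print(s.x,s.fun)
yaw=np.radians(-62.7); ax=np.array([np.cos(yaw),np.sin(yaw)]); lat=np.array([-ax[1],ax[0]])
st=monitor.state(); d=np.array(st['eef_pos'])[:2]-(s.x[:2]-.048*ax)
print('tcp minus centre: along',d@ax,'lat',d@lat, 'axis lat from wrist', (ray('w4',320,107,.028)[:2]-st['eef_pos'][:2])@lat, ray('w4',320,107,.028), ray('w4',319.5,98,.028), r.grip_depth)
```

```text
[0.57422745 0.02170099 0.05846119] [-0.46160068  0.24085821  0.3723994   0.13156378  0.211894    0.35586273]
tcp minus centre: along -0.0028334897597573237 lat -0.0012540926763911586 axis lat from wrist 0.0009770395314032052 [0.51289501 0.13992635 0.028     ] [0.50792419 0.14833477 0.028     ] 0.0187
```

The plug is up (wrist (320,224), on the axis at column 320) and the centre is within 3 mm of the TCP. I'll open, go down astride it, then close.

Request:
{"name": "carry_out", "arguments": {"motion": [[-1,[0,0.001,0],0],[-1,[0,0,0.02],0],[-1,[0,0,0.02],0],[-1,[0,0,0.02],0],[-1,[0,0,0.02],0],[-1,[0,0,0.02],0],[-1,[0,0,0.02],0],[-1,[0,0,0],0],[-1,[0,0,0],0]]}}

```text
time_s: 11.0
eef_pos: [0.5507, 0.0666, 0.1029]
ee_rot: [[-0.458, 0.889, -0.004], [0.889, 0.458, -0.001], [0.001, -0.004, -1.0]]
contact_force: [0.5, 0.2, 0.7]
grip_width: 0.0856
grasp_force: 0.0
```

Request:
{"name": "carry_out", "arguments": {"motion": [[-1,[0,0,0.015],0],[-1,[0,0,0.015],0],[-1,[0,0,0.015],0],[-1,[0,0,0.015],0],[-1,[0,0,0.015],0],[-1,[0,0,0.01],0],[-1,[0,0,0.008],0],[-1,[0,0,0.004],0],[-1,[0,0,0.002],0],[-1,[0,0,0],0],[-1,[0,0,0],0],[-1,[0,0,0],0]]}}

```text
time_s: 12.0
eef_pos: [0.5522, 0.067, 0.0059]
ee_rot: [[-0.458, 0.889, 0.001], [0.889, 0.458, 0.0], [-0.0, 0.001, -1.0]]
contact_force: [0.7, 0.2, -0.2]
grip_width: 0.0854
grasp_force: 0.0
```

Request:
{"name": "carry_out", "arguments": {"motion": [[0,[0,0,0],0],[0.2,[0,0,0],0],[0.3,[0,0,0],0],[0.35,[0,0,0],0],[0.5,[0,0,0],0],[1,[0,0,0],0],[1,[0,0,0],0],[1,[0,0,0],0],[1,[0,0,0],0],[1,[0,0,0],0],[1,[0,0,0],0]]}}

```text
time_s: 12.92
eef_pos: [0.5515, 0.0667, 0.0058]
ee_rot: [[-0.458, 0.889, -0.0], [0.889, 0.458, 0.0], [0.0, -0.0, -1.0]]
contact_force: [-1.2, -0.7, 5.4]
grip_width: 0.0546
grasp_force: 62.4
```

Run:
```python
from h import *
snap('side','d5.png');snap('wrist','w5.png');snap('scene','s5.png')
a=cv2.resize(cv2.imread('pics/d5.png')[150:250,250:370],(480,400),interpolation=2)
b=cv2.imread('pics/w5.png')[:400,160:480]
cv2.imwrite('pics/c5.png',np.hstack([a,b]))
```

```text
(no output)
```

View pics/c5.png

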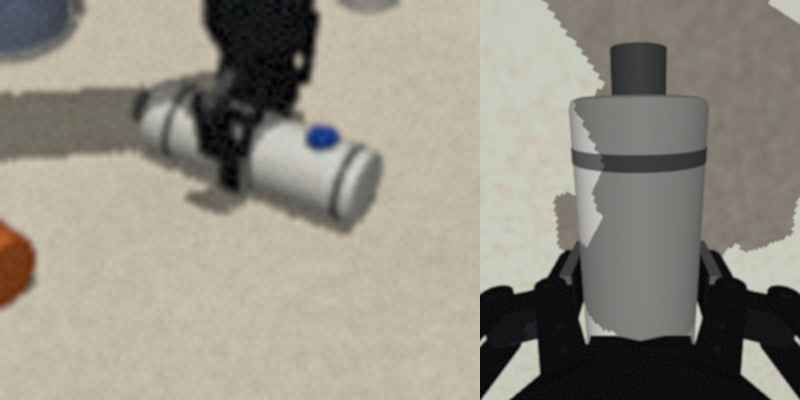

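Gripped at mid-length with 62 N, and the plug still points up at side-crop (323,137). Lifting gently.

Request:
{"name": "carry_out", "arguments": {"motion": [[1,[0,0,-0.003],0],[1,[0,0,-0.006],0],[1,[0,0,-0.01],0],[1,[0,0,-0.014],0],[1,[0,0,-0.015],0],[1,[0,0,-0.015],0],[1,[0,0,-0.015],0],[1,[0,0,-0.015],0],[1,[0,0,-0.015],0],[1,[0,0,-0.01],0],[1,[0,0,-0.004],0],[1,[0,0,0],0]]}}

```text
time_s: 14.07
eef_pos: [0.5522, 0.067, 0.1284]
ee_rot: [[-0.458, 0.889, 0.002], [0.889, 0.458, 0.001], [-0.0, 0.002, -1.0]]
contact_force: [-0.0, 0.6, -4.2]
grip_width: 0.0545
grasp_force: 64.0
```

Request:
{"name": "carry_out", "arguments": {"motion": [[1,[-0.004,-0.003,0],0],[1,[-0.008,-0.006,0],0],[1,[-0.014,-0.01,0],0],[1,[-0.015,-0.011,0],0],[1,[-0.015,-0.011,0],0],[1,[-0.015,-0.011,0],0],[1,[-0.015,-0.011,0],0],[1,[-0.015,-0.011,0],0],[1,[-0.015,-0.011,0],0],[1,[-0.015,-0.011,0],0],[1,[-0.015,-0.011,0],0],[1,[-0.015,-0.011,0],0]]}}

```text
time_s: 15.07
eef_pos: [0.5191, -0.1322, 0.1263]
ee_rot: [[-0.457, 0.889, -0.002], [0.889, 0.457, -0.0], [0.001, -0.002, -1.0]]
contact_force: [0.4, 0.6, -3.8]
grip_width: 0.0548
grasp_force: 64.0
```

Request:
{"name": "carry_out", "arguments": {"motion": [[1,[-0.015,-0.011,0],0],[1,[-0.015,-0.011,0],0],[1,[-0.015,-0.011,0],0],[1,[-0.015,-0.011,0],0],[1,[-0.015,-0.011,0],0],[1,[-0.015,-0.011,0],0],[1,[-0.015,-0.011,0],0],[1,[-0.015,-0.011,0],0],[1,[-0.011,-0.008,0],0],[1,[-0.007,-0.005,0],0],[1,[-0.003,-0.002,0],0],[1,[0,0,0],0]]}}

```text
time_s: 16.07
eef_pos: [0.4931, -0.3035, 0.1269]
ee_rot: [[-0.457, 0.89, -0.001], [0.89, 0.457, 0.0], [0.001, -0.001, -1.0]]
contact_force: [0.6, 0.1, -4.0]
grip_width: 0.0546
grasp_force: 64.0
```

Request:
{"name": "carry_out", "arguments": {"motion": [[1,[0,0,0],0],[1,[0,0,0],0],[1,[0,0,0],0],[1,[0,0,0],0],[1,[0,0,0],0],[1,[0,0,0],0]]}}

```text
time_s: 16.57
eef_pos: [0.4938, -0.3024, 0.1273]
ee_rot: [[-0.459, 0.889, 0.0], [0.889, 0.459, 0.0], [0.0, 0.0, -1.0]]
contact_force: [-0.2, -0.7, -4.5]
grip_width: 0.0546
grasp_force: 64.0
```

Run:
```python
from h import *
s=snap('side','d6.png');snap('scene','s6.png');print(s['joint_vel'],s['grip_width'])
a=cv2.resize(cv2.imread('pics/d6.png')[150:350,280:460],(400,444),interpolation=2)
b=cv2.resize(cv2.imread('pics/s6.png')[60:240,190:352],(400,444),interpolation=2)
cv2.imwrite('pics/c6.png',np.hstack([a,b]))
```

```text
[ 0.00378913  0.00227715  0.00030276 -0.00116057  0.00015685  0.00060263
 -0.00064524] 0.054552127765423945
```

View pics/c6.png

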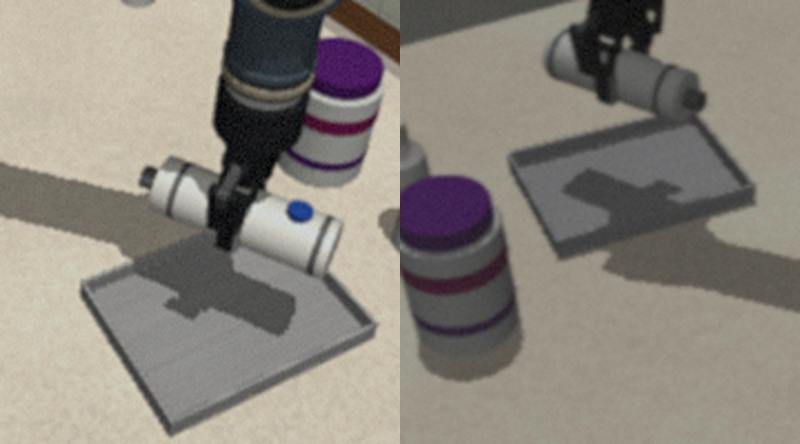

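Both pictures show the cartridge held over the tray with the plug up at side-crop (300,210) and the jar still in place. I'll check the level numerically before handing in.

Run:
```python
from h import *
c=lambda u,v:(280+u*.45,150+v*.4505); sc=lambda u,v:(190+(u-400)*.405,60+v*.4054)
def tri(o): 
    s=least_squares(lambda p:np.hstack([proj(f,p)-u for f,u in o]),[.5,-.3,.15]); return s.x,abs(s.fun).max()
n=tri([('d6',c(148,178)),('s6',sc(697,98))]); 
print('nozzle tip',n)
print('plug px seen',c(300,210),'predicted level/up',proj('d6',[.517,-.348,.183]))
x=tri([('d6',c(327,247)),('s6',sc(554,55))]);print('far end',x)
d=x[0]-n[0];print('pitch deg',np.degrees(np.arctan2(d[2],np.hypot(*d[:2]))),np.linalg.norm(d))
```

```text
nozzle tip (array([ 0.4492411 , -0.22017997,  0.15107285]), np.float64(0.15117455121213652))
plug px seen (415.0, 244.60500000000002) predicted level/up [414.26464057 244.70335908]
far end (array([ 0.53764044, -0.37431679,  0.1480017 ]), np.float64(1.3464753859943244))
pitch deg -0.9902038174793292 0.17771334714269524
```

Level within about 1°, with the plug within a pixel of its predicted place. Handing in.

```bash
python3 -c "
from cell import order
print(order.hand_in())"
```

```text
the job is handed in; nothing more can be done
None
```

The cartridge was rolled until the plug faced up, gripped, and carried over the middle of the drip tray. It is now held there about 15 cm above the bench, level to about 1° with the plug up, and the job is handed in; no verdict came back.

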